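# Clear the mixing slab and set it to drain

### The arm

A 6-joint arm with a two-finger parallel gripper is mounted at the origin on the work surface. World frame = base frame: x ahead of the robot, y to its left, z up, the work surface at z = 0. Lengths are in mm, angles in rad, forces in N, time in s.
With the tool pointing down it reaches from about 275 to 825 mm from the base axis. Payload 5.2 kg.
Tool frame: the origin (TCP) lies at the very end of the fingers, on their centre line; the grasp point (between the pads) lies 19 mm behind it; z points along the fingers, y is the direction in which the jaws open and shut (so a half turn about z gives the same grasp; the last joint's range is limited). The gripper opens to 93 mm and grips with 3 to 60 N. Pads are 15 mm wide; open, the fingers measure 128 mm over their backs; the gripper's body (75 mm by 188 mm) begins 65 mm behind the grasp point.
Start: joints at [-1.315, 0.259, 1.535, -0, 1.348, -0.203], TCP at [243.6, -493.116, 218.653] pointing down, gripper open.
Joint ranges: [-3.14, 3.14], [-0.91, 2.08], [0.19, 2.58], [-1.22, 4.36], [0.22, 2.71], [-3.12, 3.12]. Speed limits (rad/s): [2.57, 2.57, 3.14, 3.14, 3.14, 3.14].

### API

Orientations are given as a rotation vector (axis times angle).
In Python, from station import r, optics gives the robot as it stands.
- The arm moves only by the tool servo_tool, never from a script. Its argument "plan" is one flat list of numbers, 7 for each row, row after row: the turn, a rotation vector about the tool's x, y, z in rad, then the shift along the tool's x, y, z in cm, then the finger opening in cm, from 0 to 9.3. A call has exactly 5 rows; each row is the pose to reach, as a shift and turn from the pose commanded when the call began, along the tool's axes at that moment; what a row does not reach only later rows make up. A row lasts 1/8 s, in which the tool goes at most 62.5 mm and 10.7 degrees, less where a joint would pass 70% of its speed; a pose out of reach is approached as far as the arm can. A call with a gripper value outside its range is refused whole. The fingers move at their own pace and stop on an object; "squeeze" is the grip in N (left out, the last holds). Time passes only in rows, so rows that repeat a pose let the fingers close, or fill a call up. It gives the time, the measured TCP pose, the force and the opening at its end, in the units of the state.
- r.state(): the state, without advancing time (a new reading comes with each control period).
- optics.snapshot(name): name is "scene" or "top" or "wrist"; returns a dict with "pixels" (480x640x3 uint8, red, green, blue), "fx", "fy", "cx", "cy" (pixels), "k1" (the pictures are not rectified: a ray, as slopes to the right and down, at radius r is drawn at 1 + k1 r^2 times it, then the intrinsics apply), "position" and "orientation" of the camera in the world; the wrist camera has in their place "mount" (4x4, takes a point from camera to tool coordinates, whose origin is the TCP and whose axes are the flange's). Camera axes: x right, y down, z forward; pixel columns grow to the right and rows downward; lengths in mm; the calibration is good to about 2 mm. A picture is of the moment at which its call begins: read the wrist's pose just before it. There is no depth.
- r.job_done(): hands the job in, once; it reports no verdict.
The state is a dict: "t": time; "joint_pos": joint angles; "qvel": joint speeds; "effort": joint torques, N m; "tcp_pos": TCP position; "tcp_rot": TCP orientation; "wrist_force": force on the tool from outside, world axes, zero at the start; "wrist_torque": the same for the moment, N m; "width": finger opening in mm.
Only numpy, scipy, OpenCV 4.12 (cv2) and the standard library are available. Lean on these libraries where they do the work, as an engineer would, in place of code of your own. Each camera call takes 0.05 s, during which the arm holds its last target. There are 200 camera calls.

### The job

First lift the empty cup off the ceramic mixing slab and nest it upright, all the way down, in the matching cup that stands on the bench mat, leaving that cup where it is. Then slide the slab off the stand's level shelf and down its slope until it lies flat on the slope with its long lower edge fully home along the ledge, not hanging over either side. Leave the jar, bottle, tub and mortar undisturbed and let go of everything.

Things in the scene. Friction and masses are not known exactly. Their poses are not given: they have to be found in the camera images.
- stand: Fixed metal draining stand. Origin on the bench under the crest line, mid-width; z up, +x points downhill. A level shelf 90 mm above the bench, 160 mm long (x -160 to 0) and 190 mm wide (y -95 to 95), with no rim, meets at x = 0 (the crest) a slope that falls 20 degrees towards +x. Stand's footprint ends at x = 137. It stands on four thin legs.
- slope: The slope of the stand, 190 mm wide, 135 mm long along the fall, fixed to the stand. Origin on its top surface at the foot of the ledge's uphill face, mid-width (stand frame x 126.9, z 43.8 mm). x points downhill along the surface, z is normal to the surface (20 degrees from vertical). The crest is at x = -135 mm. The ledge is a straight bar along y, x from 0 to 10 mm, 12 mm high above the surface. No side rims.
- slab: White glazed ceramic slab, 100 mm (x) by 130 mm (y) by 15 mm (z), 0.3 to 0.65 kg, too wide to grip from above. Origin at the centre of its underside. It starts flat on the shelf, askew, its +x roughly downhill (up to 0.45 rad off). Lying home on the slope its origin is at slope x = -50, z = 0 mm. It may stay put on the slope by friction or slide down by itself; a push of under 8 N moves it.
- cup_top: Empty white tapered cup that starts standing on the slab. 90 mm high, outer radius 19.5 mm at the base and 32 mm at the rim, wall 3 mm, a thick foot (its inside floor lies 36 mm above the underside), about 0.12 kg. Origin at the centre of its underside, z up through the mouth.
- cup_bench: Cup of the same shape and size, standing upright on the bench mat, close among the jar, bottle and tub (which of the mat's four corners each has changes), same axes. A cup nested fully in it sits with its underside about 36 mm above this cup's underside, so about 36 mm of it stand proud of this cup's rim.
- mat: Fixed flat dark rubber mat, 210 x 210 mm, 4 mm thick, on the bench; cup, jar, bottle and tub stand on it. Origin at the centre of its underside.
- jar: Bystander: white lidded jar, radius 30 mm, 105 mm high; origin at the centre of its underside.
- bottle: Bystander: amber bottle with black cap, radius 28 mm, 140 mm high; origin at the centre of its underside.
- tub: Bystander: white plain cylindrical tub, radius 33 mm, 70 mm high; origin at the centre of its underside.
- mortar: Bystander: small ceramic mortar, largest radius 47 mm, 55 mm high, standing on the bench a little beyond the ledge; origin at the centre of its underside.
Things that resemble listed ones, but are neither listed nor needed, are in the scene too. What is shaped like the cup_top but purple is not meant. Leave any purple look-alike of the cup_bench alone.

How it is judged (in metres and radians):
On the way, in this order (a step that is already met when the one before it is completed fails the run):
1. the cup from the slab is nested in the cup on the bench (horizontal distance between cup_top and cup_bench below 0.008 m and z of cup_top in the frame of cup_bench between 0.025 and 0.041 m and angle between cup_top's own z axis and vertical below 0.12 rad and angle between cup_bench's own z axis and vertical below 0.08 rad and height (world z) of cup_bench below 0.01 m and distance of cup_bench from where it was at the start of the episode below 0.04 m), for 0.3 s.
2. the slab lies flat on the slope, home against the ledge (x of slab in the frame of slope between -0.055 and -0.045 m and y of slab in the frame of slope between -0.031 and 0.031 m and z of slab in the frame of slope between -0.004 and 0.004 m and angle between the x axis of slab and the x axis of slope, either way round below 0.07 rad and angle between the z axis of slab and the z axis of slope, either way round below 0.05 rad), for 0.3 s.
At the end, for the whole second after the job is handed in: Cups nested (axes within 8 mm, at most 41 mm up, upright within 0.12 rad), bench cup standing within 40 mm of its start (0.08 rad); slab flat on the slope (4 mm, 0.05 rad), within 5 mm of the ledge, square within 0.07 rad, centre within 31 mm of the midline; all at rest (all of step 1 and all of step 2 and linear speed of each of slab, cup_top, cup_bench below 0.02 m/s); the robot touches nothing.
It fails at once if the jar, bottle, tub or mortar is shoved more than 25 mm or tipped (distance of any of jar, bottle, tub, mortar from where it was at the start of the episode above 0.025 m or angle between any of jar, bottle, tub, mortar's own z axis and vertical above 0.35 rad).
It fails at once if a cup is knocked over (angle between any of cup_top, cup_bench's own z axis and vertical above 0.8 rad).
It fails at once if the slab falls off the stand (height (world z) of slab below 0.035 m).
It also fails if it takes over 51 s, if anything falls off the work surface, if the arm or the gripper's body presses on something with over 40 N, if the wrist force passes 120 N, or if a joint passes its speed limit or range.

## Working session

There is one attempt and no reset: what is moved stays moved. The work goes in short steps, Python scripts to look and compute and a tool call to move; the robot and the scene stay as the last step left them, time stands still between calls to the robot, and variables do not carry over. Pictures are saved under pics/ and viewed, about 8 in all and at most 12, crops included, and the job is handed in when it is done.

Besides the shell and the picture viewer there is one more tool, called after "Request:" as a command line: name --argument value ..., lists and objects as JSON in quotes. servo_tool: Moves the arm, as the interface text tells. Its arguments: {"type":"object","properties":{"plan":{"type":"array"},"squeeze":{"type":"number"}},"required":["plan"]}

```bash
ls; mkdir -p pics; cat > h.py <<'E'
import numpy as np, cv2
from scipy.spatial.transform import Rotation as R
from station import r, optics
def snap(name, fn=None):
    s=r.state(); d=optics.snapshot(name)
    if name=="wrist":
        T=np.eye(4); T[:3,:3]=R.from_rotvec(s["tcp_rot"]).as_matrix(); T[:3,3]=s["tcp_pos"]
        M=T@np.array(d["mount"]); d["P"]=M[:3,3]; d["Rm"]=M[:3,:3]
    else:
        d["P"]=np.array(d["position"]); o=np.array(d["orientation"])
        d["Rm"]=o if o.shape==(3,3) else R.from_rotvec(o).as_matrix()
    if fn: cv2.imwrite(fn,d["pixels"][:,:,::-1])
    return d
def ray(d,u,v):
    K=np.array([[d["fx"],0,d["cx"]],[0,d["fy"],d["cy"]],[0,0,1.]])
    q=((u-d["cx"])/d["fx"],(v-d["cy"])/d["fy"]); p=np.array(q)
    for _ in range(20): p=np.array(q)/(1+d["k1"]*(p@p))
    return d["Rm"]@np.array([p[0],p[1],1.])
def plane(d,u,v,z):
    k=ray(d,u,v); return d["P"]+k*(z-d["P"][2])/k[2]
def proj(d,X):
    c=d["Rm"].T@(np.array(X,float)-d["P"]); p=c[:2]/c[2]; p=p*(1+d["k1"]*(p@p))
    return np.array([p[0]*d["fx"]+d["cx"],p[1]*d["fy"]+d["cy"]])
def tri(d1,a,d2,b):
    k1,k2=ray(d1,*a),ray(d2,*b); A=np.c_[k1,-k2]; s=np.linalg.lstsq(A,d2["P"]-d1["P"],rcond=None)[0]
    x,y=d1["P"]+s[0]*k1,d2["P"]+s[1]*k2; return (x+y)/2,np.linalg.norm(x-y)
E
python3 - <<'E'
from h import *
print(r.state())
for n in("scene","top"):
    d=snap(n,f"pics/{n}0.png"); print(n,{k:v for k,v in d.items() if k!="pixels"})
E
```

```text
pics
{'t': 0.0, 'joint_pos': array([-1.31478250e+00,  2.59352655e-01,  1.53605815e+00, -7.44126676e-06,
        1.34802192e+00, -2.02795140e-01]), 'qvel': array([ 0.00071052,  0.00052262, -0.00149891,  0.00261789, -0.00086608,
        0.00039184]), 'effort': array([-7.96576460e-04, -4.37307036e+01, -2.84004700e+01,  7.17104995e-02,
        4.13340004e-02, -1.92455932e-04]), 'tcp_pos': array([ 243.4643024 , -492.5702305 ,  217.82253375]), 'tcp_rot': array([-3.05749753e+00, -7.13975070e-01,  8.82440823e-05]), 'wrist_force': array([0.46147464, 0.43787961, 0.46449205]), 'wrist_torque': array([0.04484391, 0.00089016, 0.00279312]), 'width': 92.99314009939447}
scene {'fx': 525.4098717209939, 'fy': 525.4098717209939, 'cx': 324.1784349698543, 'cy': 246.31833234290164, 'k1': -0.014699383955510176, 'position': array([1175.94133118, -516.23071891, 1075.59094719]), 'orientation': array([-2.28937019, -1.0216646 ,  0.34779392]), 'P': array([1175.94133118, -516.23071891, 1075.59094719]), 'Rm': array([[ 0.66920602,  0.58548567, -0.45756948],
       [ 0.74305795, -0.52286903,  0.41769947],
       [ 0.00530814, -0.61952765, -0.78495689]])}
top {'fx': 455.5665870076882, 'fy': 455.5665870076882, 'cx': 323.09111918669436, 'cy': 240.56700458993356, 'k1': -0.07117778651036812, 'position': array([ 544.05319755,    6.26067119, 1313.38579221]), 'orientation': array([-2.20397283,  2.17549687, -0.04404582]), 'P': array([ 544.05319755,    6.26067119, 1313.38579221]), 'Rm': array([[ 0.01328666, -0.99858714,  0.05145085],
       [-0.99985133, -0.01270272,  0.01165985],
       [-0.01098981, -0.05159812, -0.99860746]])}
```

View pics/scene0.png

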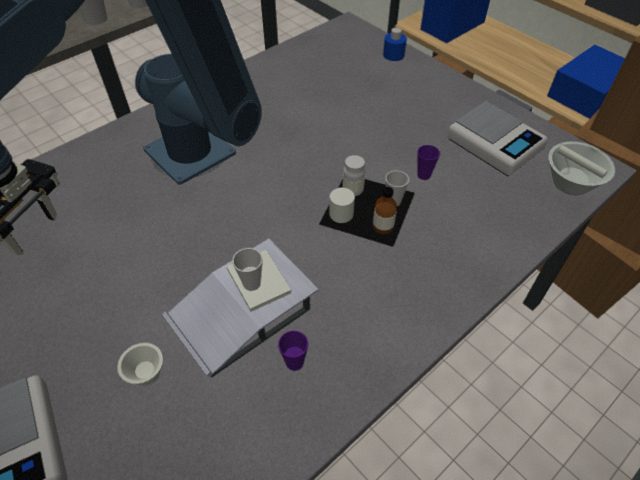

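View pics/top0.png

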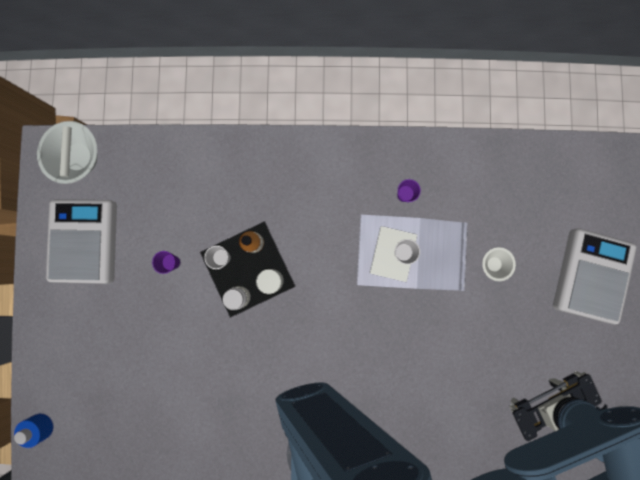

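Top view: cup_top is at (405,250) on the slab, and the mat is at (248,268). The cup candidates on or near the mat are the white one at top (217,257) / scene (397,187) and the purple ones at top (166,262) and (408,190). The white one fits because it stands on the mat in the cup's own colour. One enlarged crop will confirm that.

```bash
python3 - <<'E'
import cv2,numpy as np
s=cv2.imread("pics/scene0.png");t=cv2.imread("pics/top0.png")
def c(i,u,v): return cv2.resize(i[v:v+75,u:u+100],None,fx=4,fy=4,interpolation=cv2.INTER_CUBIC)
cv2.imwrite("pics/z1.png",np.vstack([np.hstack([c(s,220,235),c(s,315,155)]),np.hstack([c(t,360,215),c(t,198,220)])]))
E
```

```text
(no output)
```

View pics/z1.png

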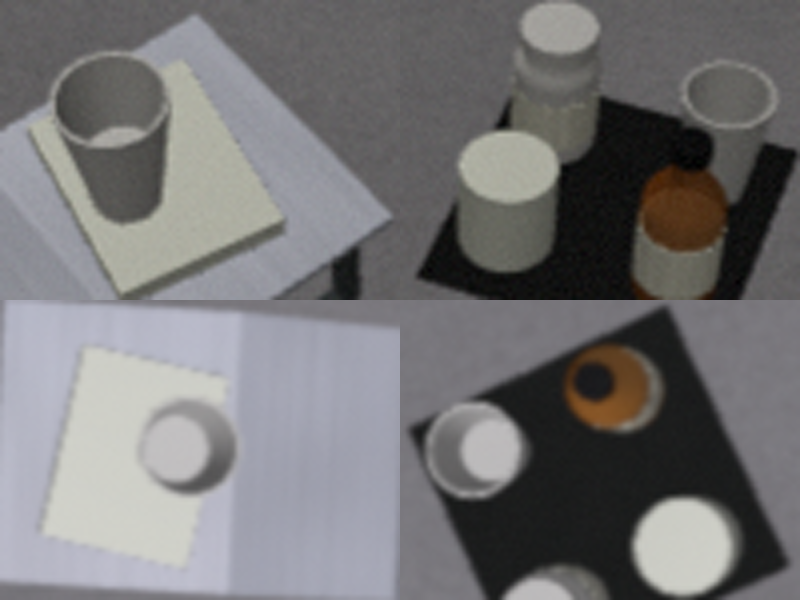

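The crops confirm it. cup_top's rim centre is at scene (247.4,259.1) / top (406.5,251.1). The white cup in the mat's left corner, at scene (396.6,178.6) / top (215.6,257.1), is cup_bench. The bottle is at the mat's top corner, the tub at the right and the jar at the bottom.

```bash
python3 - <<'E'
from h import *
np.set_printoptions(precision=1,suppress=True)
s=snap("scene");t=snap("top")
for n,a,b in (("cup_top rim",(247.4,259.1),(406.5,251.1)),("bench rim",(396.6,178.6),(215.6,257.1))):
    print(n,*tri(s,a,t,b)); print(plane(t,*b,195 if "top" in n else 94),plane(s,*a,195 if "top" in n else 94))
def c2(u,v,x0,y0): return (x0+(u+.5)/4-.5,y0+(v+.5)/4-.5)
print("jar",plane(t,*c2(140,322,198,220),109),plane(s,*c2(560-400,28,315,155),109))
print("bottle cap",plane(t,*c2(594-400,382-300,198,220),144))
print("tub",plane(t,*c2(683-400,545-300,198,220),74),plane(s,*c2(508-400,167,315,155),74))
hsv=cv2.cvtColor(t["pixels"],cv2.COLOR_RGB2HSV); 
def big(m,box):
    q=np.zeros_like(m);x0,y0,x1,y1=box;q[y0:y1,x0:x1]=m[y0:y1,x0:x1]
    q=cv2.morphologyEx(q,cv2.MORPH_OPEN,np.ones((3,3)))
    return max(cv2.findContours(q,0,2)[0],key=cv2.contourArea)
px=t["pixels"].astype(int)
m=((px[:,:,2]>120)).astype(np.uint8)*255
c=big(m,(340,200,480,300)); a=cv2.approxPolyDP(cv2.convexHull(c),4,True)[:,0]; print("stand px",a.tolist())
for p in a: print(p, plane(t,*p,90), plane(t,*p,44))
m=((px[:,:,0]>px[:,:,2]+3)&(px[:,:,1]>150)).astype(np.uint8)*255
c=big(m,(340,200,480,300)); h=cv2.convexHull(c); a=cv2.approxPolyDP(h,3,True)[:,0]; print("slab px",a.tolist(),cv2.minAreaRect(c))
for p in a: print(p, plane(t,*p,105))
m=((px.max(2)>130)).astype(np.uint8)*255
c=big(m,(475,235,525,295)); (e,ax,_)=cv2.fitEllipse(c); print("mortar",e,ax,plane(t,*e,55))
print("px slab crop", c2(80,345-300,360,215))
E
```

```text
cup_top rim [ 577.9 -187.6  189.6] 1.9803249750591962
[ 578.4 -185.9  195. ] [ 580.9 -190.3  195. ]
bench rim [557.8 310.2  86.5] 2.851722259927399
[558.6 309.4  94. ] [561.7 302.7  94. ]
jar [445.3 257.6 109. ] [451.5 253.2 109. ]
bottle cap [602.9 218.5 144. ]
tub [496.2 168.1  74. ] [498.4 162.8  74. ]
stand px [[479, 200], [479, 299], [340, 299], [340, 200]]
[479 200] [ 722.8 -401.4   90. ] [ 729.5 -416.8   44. ]
[479 299] [ 455.2 -400.5   90. ] [ 451.9 -415.8   44. ]
[340 299] [451.2 -26.7  90. ] [447.7 -28.   44. ]
[340 200] [717.4 -23.7  90. ] [723.9 -24.8  44. ]
slab px [[381, 228], [415, 235], [405, 280], [371, 272]] ((393.1688232421875, 253.65737915039062), (36.2454719543457, 47.12484359741211), 13.240520477294922)
[381 228] [ 641.7 -133.2  105. ]
[415 235] [ 624.2 -223.9  105. ]
[405 280] [ 504.6 -197.8  105. ]
[371 272] [ 524.6 -107.5  105. ]
mortar (498.61102294921875, 263.7881164550781) (34.39246368408203, 34.99943923950195) [ 550.5 -467.4   55. ]
px slab crop (379.625, 225.875)
```

Request:
servo_tool --plan '[0,0,0.09,5.2,-1.5,-0.6,9.3,0,0,0.18,10.4,-3.0,-1.2,9.3,0,0,0.27,15.7,-4.5,-1.9,9.3,0,0,0.36,20.9,-6.1,-2.5,9.3,0,0,0.459,26.1,-7.6,-3.1,9.3]'

```text
t: 0.82
tcp_pos: [445.0, -308.0, 249.8]
tcp_rot: [3.142, -0.005, -0.0]
wrist_force: [1.5, -0.9, 0.3]
width: 92.8
```

```bash
cat >> h.py <<'E'
def to(pos, rot=None):
    """turn (rad) and shift (cm) in tool axes from the measured pose to a world pose"""
    s=r.state(); A=R.from_rotvec(s["tcp_rot"]); B=A if rot is None else R.from_matrix(rot)
    print("t %.2f"%s["t"],"tcp",np.round(s["tcp_pos"],1),"w %.1f"%s["width"],"F",np.round(s["wrist_force"],1))
    print("turn",np.round((A.inv()*B).as_rotvec(),3),"shift",np.round(A.inv().apply(np.array(pos)-s["tcp_pos"])/10,2))
DOWN=np.diag([1.,-1,-1])
E
python3 - <<'E'
from h import *
to((578,-187,250),DOWN)
t=snap("top"); px=t["pixels"].astype(int)
q=((px[:,:,2]-px[:,:,0]>7)&(px[:,:,2]>120)).astype(np.uint8)*255
q[:, :340]=0;q[:,480:]=0;q[:200]=0;q[300:]=0
q=cv2.morphologyEx(q,cv2.MORPH_CLOSE,np.ones((5,5)));q=cv2.morphologyEx(q,cv2.MORPH_OPEN,np.ones((3,3)))
c=max(cv2.findContours(q,0,2)[0],key=cv2.contourArea);h=cv2.convexHull(c);a=cv2.approxPolyDP(h,4,True)[:,0];print(a.tolist())
for p in a: z=90 if p[0]<400 else 50; print(p,np.round(plane(t,*p,z),1))
print(snap("wrist")["mount"])
E
```

```text
t 0.82 tcp [ 445.  -308.   249.8] w 92.8 F [ 1.5 -0.9  0.3]
turn [ 0.     0.    -0.003] shift [ 13.26 -12.14  -0.02]
[[360, 215], [466, 222], [464, 290], [358, 285]]
[360 215] [677.4 -78.1  90. ]
[466 222] [ 666.2 -377.5   50. ]
[464 290] [ 476.8 -371.6   50. ]
[358 285] [489.2 -74.5  90. ]
[[ 4.46227676e-04 -9.60156086e-01 -2.79463934e-01  7.72100295e+01]
 [ 9.99999883e-01  3.75708565e-04  3.05902651e-04  5.01945392e-01]
 [-1.88717299e-04 -2.79464038e-01  9.60156141e-01 -1.66142248e+02]
 [ 0.00000000e+00  0.00000000e+00  0.00000000e+00  1.00000000e+00]]
```

Request:
servo_tool --plan '[0,0,0,3.8,-3.5,0,9.3,0,0,0,7.6,-7,0,9.3,0,0,0,11.4,-10.4,0,9.3,0,0,0,13.3,-12.1,0,9.3,0,0,0,13.3,-12.1,0,9.3]'

```text
t: 1.55
tcp_pos: [577.5, -187.6, 248.9]
tcp_rot: [-3.141, -0.005, 0.001]
wrist_force: [0.4, -0.2, 0.4]
width: 92.8
```

```bash
python3 - <<'E'
from h import *
d=snap("wrist","pics/w1.png"); print(np.round(r.state()["tcp_pos"],1))
for z in(195,190): print(proj(d,(578.4,-187,z)))
E
```

```text
[ 576.7 -188.5  249. ]
[317.20696953 264.53274208]
[317.24434633 261.93798464]
```

View pics/w1.png

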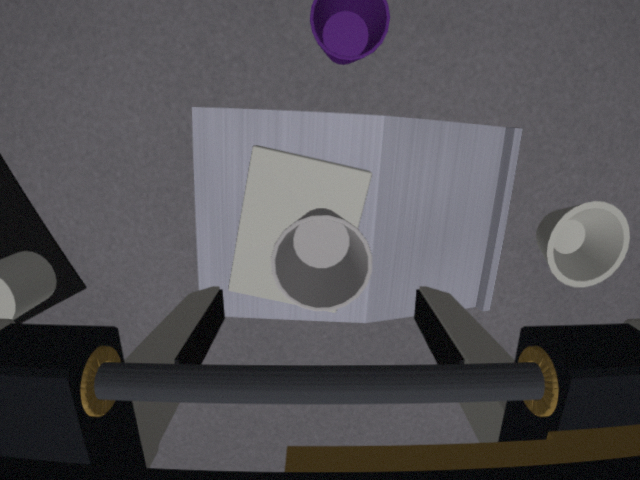

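The wrist view shows the cup_top rim from column 271 to 372 and row 212 to 311, centre about (321.5,261.5), sitting between the fingers.

```bash
python3 - <<'E'
from h import *
d=snap("wrist"); t=snap("top")
p=plane(d,321.5,261.5,195); print(p, tri(d,(321.5,261.5),t,(406.5,251.1)))
to((p[0],p[1],169),DOWN)
# stand and slab from wrist view
for n,u,v,z in (("shelf far",192,108,90),("crest far",382,116,90),("crest near",365,322,90),("slab a",254,147,105),("slab b",371,171,105),("slab c",230,290,105),("ledge far",520,129,55)): print(n,np.round(plane(d,u,v,z),1))
E
```

```text
[ 579.51026384 -190.64761955  195.        ] (array([ 577.84465801, -188.97189258,  187.54786516]), np.float64(3.8304931365613197))
t 1.70 tcp [ 576.1 -189.4  249.4] w 92.7 F [-1.1 -0.2 -0.2]
turn [ 0.     0.001 -0.001] shift [0.35 0.12 8.04]
shelf far [678.  -83.4  90. ]
crest far [ 671.1 -241.2   90. ]
crest near [ 482.3 -233.7   90. ]
slab a [ 646.1 -136.6  105. ]
slab b [ 627.1 -231.5  105. ]
slab c [ 521.8 -109.4  105. ]
ledge far [ 664.  -378.9   55. ]
```

Request:
servo_tool --plan '[0,0,0,0.2,0.2,4,9.3,0,0,0,0.2,0.2,7,9.3,0,0,0,0.2,0.2,8,9.3,0,0,0,0.2,0.2,8,5,0,0,0,0.2,0.2,8,5]' --squeeze 20

```text
t: 2.33
tcp_pos: [579.6, -191.2, 171.2]
tcp_rot: [3.14, -0.001, 0.004]
wrist_force: [0.0, 0.5, -0.3]
width: 77.4
```

Request:
servo_tool --plan '[0,0,0,0,0,0,5,0,0,0,0,0,0,5,0,0,0,0,0,-2,5,0,0,0,0,0,-5,5,0,0,0,0,0,-8,5]'

```text
t: 2.95
tcp_pos: [578.8, -190.2, 250.3]
tcp_rot: [-3.141, -0.0, 0.001]
wrist_force: [0.5, -0.3, -0.6]
width: 62.9
```

Request:
servo_tool --plan '[0,0,0,-0.3,-4,0,5,0,0,0,-0.6,-9.5,0,5,0,0,0,-1,-15,0,5,0,0,0,-1.3,-20.5,0,5,0,0,0,-1.6,-26,0,5]'

```text
t: 3.58
tcp_pos: [562.7, 71.3, 249.8]
tcp_rot: [3.142, -0.0, 0.0]
wrist_force: [0.7, -1.2, -1.4]
width: 62.6
```

Request:
servo_tool --plan '[0,0,0,-0.3,-5,0,5,0,0,0,-0.4,-9.5,0,5,0,0,0,-0.4,-12.5,0,5,0,0,0,-0.4,-13,0,5,0,0,0,-0.4,-13,0,5]'

```text
t: 4.2
tcp_pos: [559.0, 199.3, 249.5]
tcp_rot: [3.141, 0.001, -0.0]
wrist_force: [-0.1, -0.3, -0.7]
width: 62.8
```

```bash
python3 - <<'E'
from h import *
d=snap("wrist","pics/w2.png"); print(r.state()["tcp_pos"],r.state()["width"])
for z in(94,86): print(proj(d,(558.5,309.8,z)))
E
```

```text
[559.07882288 198.73534432 249.54731602] 62.797002169178256
[193.9218465  228.32620371]
[196.71142082 226.25342317]
```

View pics/w2.png

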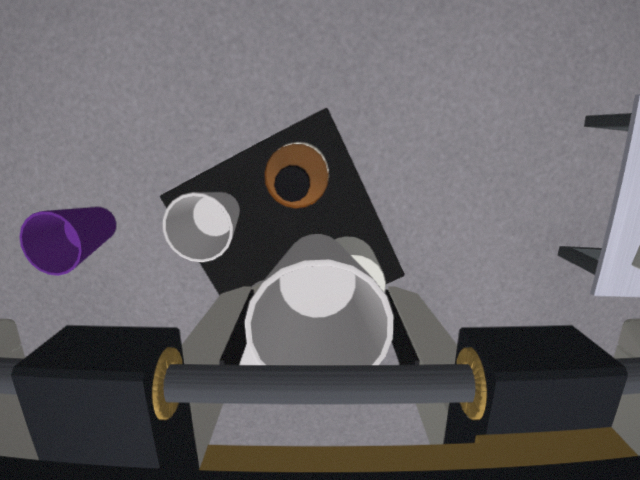

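The wrist view shows the bench cup's rim centred at about (198,228). The held cup's rim runs from column 246 to 393, top at row 261. The bottle is at (296,175).

```bash
python3 - <<'E'
from h import *
np.set_printoptions(precision=1,suppress=True)
d=snap("wrist"); t=snap("top","pics/t2.png"); s=snap("scene","pics/s2.png")
print(plane(d,198,228,94),tri(d,(198,228),s,(396.6,178.6)),tri(d,(198,228),t,(215.6,257.1)))
# sub-pixel rim by local ellipse fit: bright rim ring
def ell(d,u,v,w,th):
    g=cv2.cvtColor(d["pixels"],cv2.COLOR_RGB2GRAY); x0,y0=int(u-w),int(v-w); c=g[y0:y0+2*w,x0:x0+2*w]
    m=(c>th).astype(np.uint8)*255; k=max(cv2.findContours(m,0,1)[0],key=cv2.contourArea); e=cv2.fitEllipse(cv2.convexHull(k)); return (e[0][0]+x0,e[0][1]+y0),e[1]
for th in(140,170,190): 
    c,ax=ell(d,198,228,43,th); print(th,c,ax,plane(d,*c,94))
# held cup: rim extents -> radius 32 at height z
for z in(270,275,280):
    c=d["P"]; print(z,plane(d,245.5,322,z),plane(d,393,322,z), plane(d,319,261,z))
to((557,309,250),DOWN)
E
```

```text
[559.  305.5  94. ] (array([557.6, 307.7,  87.8]), np.float64(0.3910966192343358)) (array([558.1, 309. ,  88.7]), np.float64(3.477161207836238))
140 (196.2262420654297, 227.54005813598633) (67.70311737060547, 72.52384948730469) [559.4 307.1  94. ]
170 (196.52517700195312, 227.3835220336914) (66.17395782470703, 71.55009460449219) [559.5 306.8  94. ]
190 (196.6002655029297, 227.5226173400879) (65.24990844726562, 70.84900665283203) [559.4 306.7  94. ]
270 [559.5 230.  270. ] [559.4 166.1 270. ] [587.3 198.2 270. ]
275 [562.1 228.9 275. ] [562.1 167.2 275. ] [589.  198.2 275. ]
280 [564.8 227.8 280. ] [564.7 168.3 280. ] [590.7 198.2 280. ]
t 4.40 tcp [559.3 198.3 249.7] w 62.6 F [-0.3  0.7 -1.7]
turn [ 0.  0. -0.] shift [ -0.2 -11.1  -0. ]
```

Request:
servo_tool --plan '[0,0,0,0,-4,0,5,0,0,0,0.1,-8.5,0,5,0,0,0,0.1,-10.9,0,5,0,0,0,0.1,-10.9,3,5,0,0,0,0.1,-10.9,6,5]'

```text
t: 5.03
tcp_pos: [560.4, 308.2, 189.2]
tcp_rot: [3.141, 0.0, 0.002]
wrist_force: [0.0, 0.3, -2.0]
width: 63.0
```

```bash
python3 - <<'E'
from h import *
d=snap("wrist","pics/w3.png"); d2=snap("scene");d3=snap("top")
a=d2["pixels"][130:230,330:463,::-1]; b=d3["pixels"][215:315,150:283,::-1]
z=lambda i:cv2.resize(i,(400,300),interpolation=cv2.INTER_CUBIC)
o=np.vstack([np.hstack([z(a),z(b)]),np.hstack([z(d["pixels"][:,:,::-1]),cv2.resize(d["pixels"][150:390,160:480,::-1],(400,300))])]); cv2.imwrite("pics/c3.png",o)
to((560,308,190),DOWN)
E
```

```text
t 5.17 tcp [559.2 307.5 188.1] w 62.9 F [ 0.2  0.  -1. ]
turn [ 0.002  0.004 -0.001] shift [ 0.08 -0.05 -0.19]
```

View pics/c3.png

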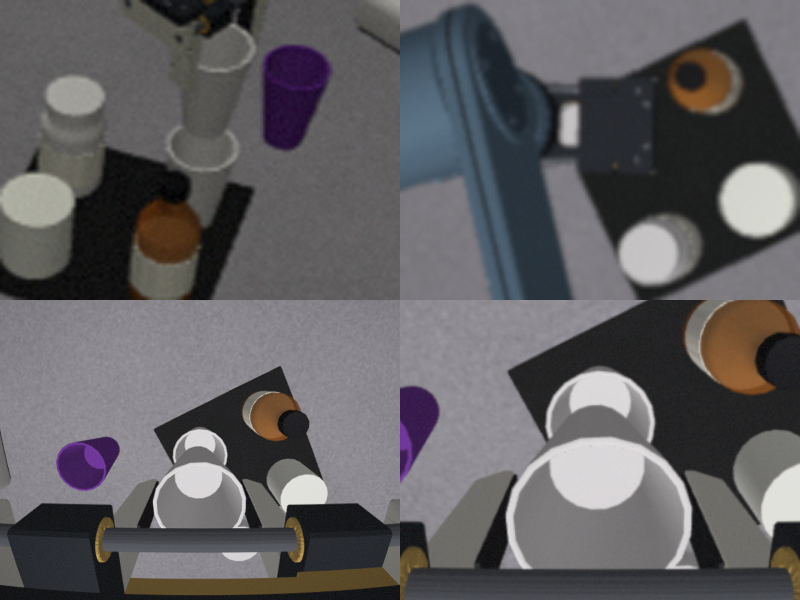

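The wrist crop shows the bench rim's centre column at 320.8 and the held cup's at 319, so they are aligned in y. The bench rim's far edge is at row 207 and the held rim's at row 260. I'll check x next.

```bash
python3 - <<'E'
from h import *
d=snap("wrist"); 
for z in(88,94): print(plane(d,320.8,206.8,z)-[32,0,0])
for z in(210,213): print(plane(d,319.2,260.3,z)-[32,0,0])
to((560,308,120),DOWN)
E
```

```text
[555.59180228 305.39194603  88.        ]
[556.7074755  305.43284614  94.        ]
[556.35682109 306.84922559 210.        ]
[557.37161813 306.85663321 213.        ]
t 5.22 tcp [560.3 307.9 189.8] w 62.7 F [ 0.3 -0.2 -0.8]
turn [ 0.001  0.001 -0.001] shift [-0.02 -0.01  6.98]
```

Request:
servo_tool --plan '[0,0,0,0,0.1,2.5,5,0,0,0,0,0.1,4.5,5,0,0,0,0,0.1,6,5,0,0,0,0,0.1,7,5,0,0,0,0,0.1,7.6,5]'

```text
t: 5.85
tcp_pos: [560.4, 307.6, 113.8]
tcp_rot: [-3.141, 0.001, -0.001]
wrist_force: [0.2, 0.4, -1.1]
width: 62.7
```

Request:
servo_tool --plan '[0,0,0,0,0,0.2,5,0,0,0,0,0,0.4,5,0,0,0,0,0,0.5,5,0,0,0,0,0,0.6,5,0,0,0,0,0,0.6,5]'

```text
t: 6.48
tcp_pos: [560.1, 307.6, 107.7]
tcp_rot: [3.142, -0.0, 0.0]
wrist_force: [1.1, -0.3, -0.5]
width: 62.6
```

Request:
servo_tool --plan '[0,0,0,0,0,0.1,5,0,0,0,0,0,0.2,5,0,0,0,0,0,0.3,5,0,0,0,0,0,0.3,5,0,0,0,0,0,0.3,5]'

```text
t: 7.1
tcp_pos: [560.8, 307.5, 105.9]
tcp_rot: [-3.141, 0.0, -0.003]
wrist_force: [-1.7, -2.1, 5.3]
width: 62.9
```

Contact felt (5 N), so I'm releasing and retreating straight up.

Request:
servo_tool --plan '[0,0,0,0,0,0,9.3,0,0,0,0,0,0,9.3,0,0,0,0,0,0,9.3,0,0,0,0,0,-1,9.3,0,0,0,0,0,-4,9.3]'

```text
t: 7.72
tcp_pos: [558.9, 307.2, 143.7]
tcp_rot: [3.14, -0.0, -0.006]
wrist_force: [0.3, 0.6, -0.1]
width: 93.3
```

Request:
servo_tool --plan '[0,0,0,0,1,-4,9.3,0,0,0,0,5,-8,9.3,0,0,0,0,10,-10,9.3,0,0,0,0,15,-10,9.3,0,0,0,0,20,-10,9.3]'

```text
t: 8.35
tcp_pos: [560.2, 106.2, 246.0]
tcp_rot: [3.142, 0.0, 0.003]
wrist_force: [0.4, 1.6, 0.4]
width: 92.8
```

```bash
python3 - <<'E'
from h import *
d=snap("wrist"); d2=snap("scene");d3=snap("top")
z=lambda i:cv2.resize(i,(400,300),interpolation=cv2.INTER_CUBIC)
o=np.vstack([np.hstack([z(d2["pixels"][130:230,330:463,::-1]),z(d3["pixels"][215:315,150:283,::-1])]),np.hstack([z(d2["pixels"][220:400,140:380,::-1]),z(d3["pixels"][195:315,350:510,::-1])])]); cv2.imwrite("pics/c4.png",o)
to((583,-20,180),DOWN)
E
```

```text
t 8.50 tcp [560.3 105.5 245.6] w 92.9 F [ 1.1  0.2 -0.2]
turn [ 0.    -0.001 -0.004] shift [ 2.31 12.53  6.56]
```

View pics/c4.png

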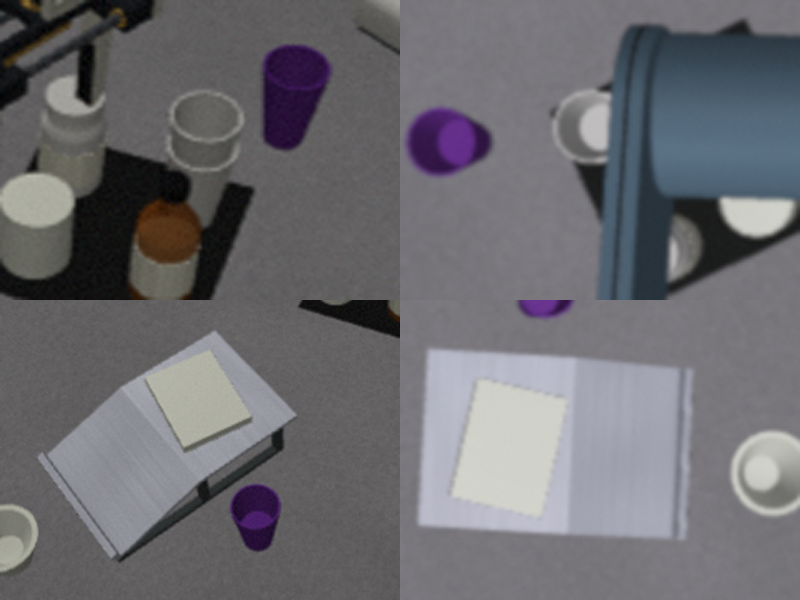

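The cup is nested: in the scene crop it stands upright and proud of the bench cup's rim, with both rims concentric at (205,120) and (203,145). The slab is clear, with its centre about 6 mm off the midline and turned about 9°. I'll push its uphill edge with two fingers set parallel to the ledge.

Request:
servo_tool --plan '[0,0,-0.17,0.4,3.7,1,6.5,0,0,-0.34,0.8,7.4,2,6.5,0,0,-0.51,1.2,11.1,4,6.5,0,0,-0.68,1.6,14.8,6,6.5,0,0,-0.85,2,18.5,8,6.5]'

```text
t: 9.12
tcp_pos: [580.7, -77.0, 164.5]
tcp_rot: [-2.858, -1.305, -0.002]
wrist_force: [-0.3, -0.4, 0.8]
width: 65.1
```

Request:
servo_tool --plan '[0,0,-0.17,0,0,0,6.5,0,0,-0.34,0,0,0,6.5,0,0,-0.51,0,0,0,6.5,0,0,-0.685,0,0,0,6.5,0,0,-0.685,0,0,0,6.5]'

```text
t: 9.75
tcp_pos: [580.5, -76.1, 164.9]
tcp_rot: [2.261, 2.181, 0.001]
wrist_force: [-0.3, -0.1, -0.1]
width: 64.8
```

```bash
cat >> h.py <<'E'
O=np.array([577.5,-237,0]); dh=np.array([-.036,-.99935,0]); la=np.array([.99935,-.036,0])
def st(a,b,z): return O+a*dh+b*la+[0,0,z]   # stand frame x,y -> world
def tilt(deg): # tool with y along la, fingers normal to surface tilted deg
    t=np.radians(deg); z=-(np.array([0,0,1])*np.cos(t)+dh*np.sin(t)); return np.c_[np.cross(la,z),la,z]
E
python3 - <<'E'
from h import *
d=snap("wrist","pics/w5.png"); print(r.state()["joint_pos"])
to(st(-157,-3,96),tilt(0))
px=d["pixels"].astype(int)
print(proj(d,st(0,-95,90)),proj(d,st(0,95,90)),proj(d,st(126.9,-95,56)),proj(d,st(126.9,95,56)))
E
```

```text
[-3.21367258e-01  3.60987066e-01  1.52662912e+00  4.30373325e-04
  1.25363509e+00 -2.83102989e-01]
t 9.80 tcp [580.4 -76.3 164.9] w 65.2 F [-0.1 -0.3 -0. ]
turn [ 0.    -0.    -0.002] shift [-0.37 -0.02  6.89]
[206.98252594 442.51053971] [438.77137439 442.34721727] [229.52584209 512.39782076] [414.65060007 512.24265742]
```

View pics/w5.png

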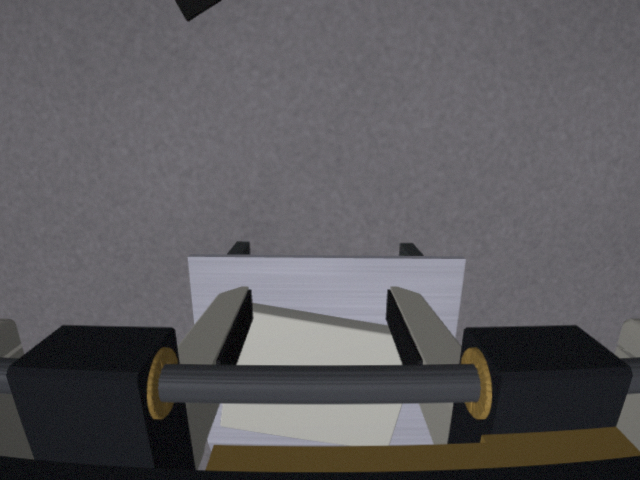

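The shelf's uphill edge is level across the picture, at row 257 on the left and 259 on the right, so the fingers are parallel to the ledge. The slab's uphill edge lies clear ahead at rows 305–325. I'm going down to push height.

Request:
servo_tool --plan '[0,0,0,-0.2,0,3,6.5,0,0,0,-0.3,0,5.5,6.5,0,0,0,-0.3,0,6.6,6.5,0,0,0,-0.3,0,6.9,6.5,0,0,0,-0.3,0,6.9,6.5]'

```text
t: 10.42
tcp_pos: [580.5, -80.4, 96.3]
tcp_rot: [2.261, 2.18, 0.001]
wrist_force: [0.0, 0.6, 0.2]
width: 64.7
```

Request:
servo_tool --plan '[0,0,0,-0.8,0,0,6.5,0,0,0,-1.6,0,0,6.5,0,0,0,-2.4,0,0,6.5,0,0,0,-3.2,0,0,6.5,0,0,0,-4,0,0,6.5]'

```text
t: 11.05
tcp_pos: [578.1, -120.7, 95.6]
tcp_rot: [-2.261, -2.18, 0.0]
wrist_force: [-1.6, 3.1, 1.3]
width: 65.0
```

Request:
servo_tool --plan '[0,0,0,-0.6,0,0,6.5,0,0,0,-1.2,0,0,6.5,0,0,0,-1.8,0,0,6.5,0,0,0,-2.4,0,0,6.5,0,0,0,-3,0,0,6.5]'

```text
t: 11.68
tcp_pos: [577.4, -150.8, 95.5]
tcp_rot: [2.261, 2.181, -0.0]
wrist_force: [-0.7, 1.7, -1.2]
width: 65.7
```

```bash
cat > look.py <<'E'
from h import *
import sys
d=snap("wrist"); d2=snap("scene");d3=snap("top")
z=lambda i:cv2.resize(i,(400,300),interpolation=cv2.INTER_CUBIC)
o=np.vstack([np.hstack([z(d2["pixels"][220:370,140:340,::-1]),z(d3["pixels"][195:315,350:510,::-1])]),np.hstack([z(d["pixels"][:,:,::-1]),z(d2["pixels"][130:230,330:463,::-1])])]); cv2.imwrite(sys.argv[1],o)
to(st(33-12,-3,80),tilt(0))
E
python3 look.py pics/c6.png
```

```text
t 11.82 tcp [ 577.6 -151.3   95.8] w 65.1 F [-0.7  0.4  0. ]
turn [ 0.001  0.001 -0.   ] shift [-1.066e+01  1.000e-02  1.590e+00]
```

View pics/c6.png

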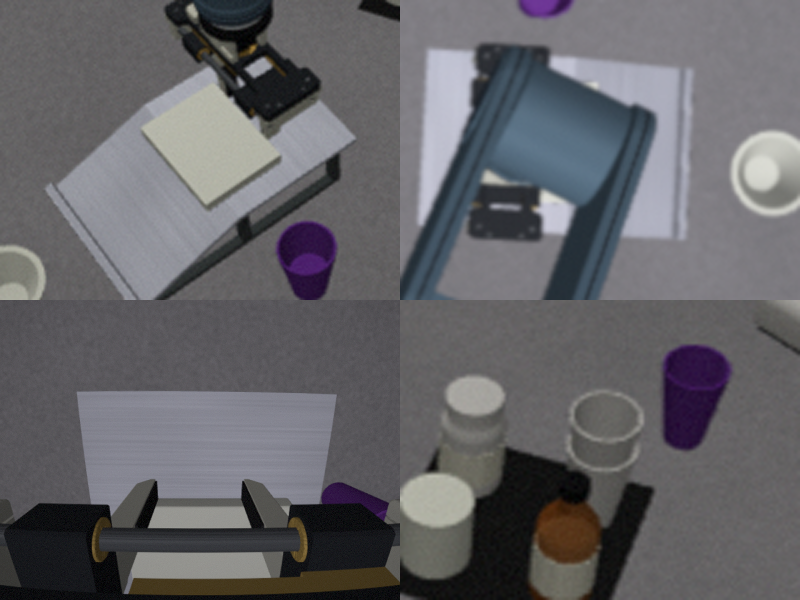

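The slab is square to the fingers now and its downhill edge is at the crest. The cups are still nested. I'll keep pushing.

Request:
servo_tool --plan '[0,0,0,-0.6,0,0,6.5,0,0,0,-1.2,0,0,6.5,0,0,0,-1.8,0,0,6.5,0,0,0,-2.4,0,0,6.5,0,0,0,-3,0,0,6.5]'

```text
t: 12.45
tcp_pos: [576.4, -180.7, 95.8]
tcp_rot: [2.261, 2.181, 0.0]
wrist_force: [0.2, 3.3, 2.8]
width: 65.0
```

Request:
servo_tool --plan '[0,0,0,-0.5,0,0,6.5,0,0,0,-1,0,0,6.5,0,0,0,-1.5,0,0,6.5,0,0,0,-2,0,0,6.5,0,0,0,-2.5,0,0,6.5]'

```text
t: 13.08
tcp_pos: [575.1, -206.2, 95.3]
tcp_rot: [-2.261, -2.181, 0.001]
wrist_force: [-0.1, 0.7, -0.4]
width: 64.6
```

```bash
python3 look.py pics/c7.png
```

```text
t 13.22 tcp [ 575.3 -206.1   95.5] w 65.0 F [0.1 0.4 0.3]
turn [-0.     0.001 -0.001] shift [-5.18  0.03  1.55]
```

View pics/c7.png

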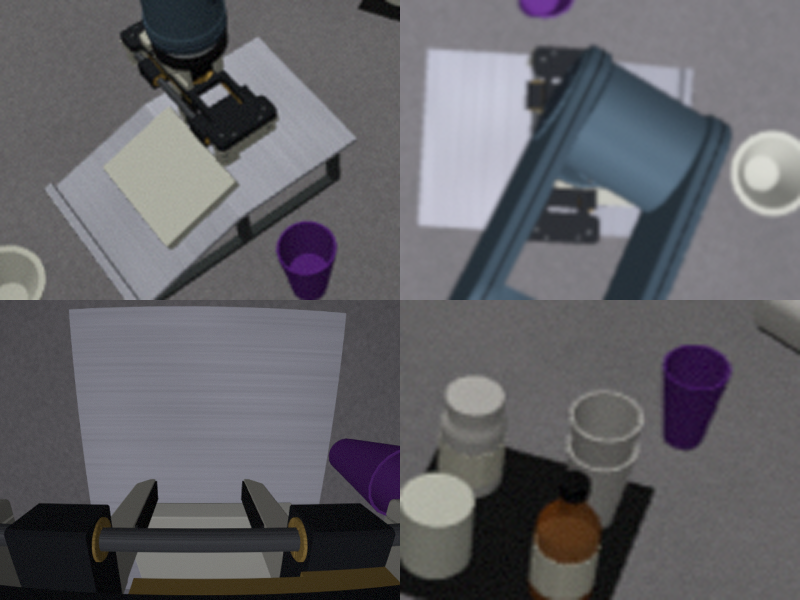

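The slab is over the crest and leaning on the slope, still against the fingers. I'm computing the tilted push-down poses.

```bash
cat >> h.py <<'E'
def sl(x,b,z):
    t=np.radians(20); return st(126.9+x*np.cos(t)+z*np.sin(t),b,43.8-x*np.sin(t)+z*np.cos(t))
E
python3 - <<'E'
from h import *
to(sl(-140,-3,7),tilt(20))
d=snap("wrist")
for n,z in(("shelf",90),): print(plane(d,*( (69)*1.6,(311-300)*1.6),z),plane(d,345*1.6,14*1.6,z))
E
```

```text
t 13.22 tcp [ 575.3 -206.1   95.5] w 65.0 F [0.1 0.4 0.3]
turn [-0.     0.35  -0.001] shift [-2.86  0.03 -0.28]
[490.47652867 -74.30469861  90.        ] [679.70487897 -82.41267774  90.        ]
```

Request:
servo_tool --plan '[0,0.07,0,-0.6,0,-0.1,6.5,0,0.14,0,-1.2,0,-0.2,6.5,0,0.21,0,-1.7,0,-0.3,6.5,0,0.28,0,-2.3,0,-0.3,6.5,0,0.35,0,-2.9,0,-0.3,6.5]'

```text
t: 13.9
tcp_pos: [574.4, -234.3, 98.8]
tcp_rot: [-2.068, -1.996, -0.368]
wrist_force: [0.1, 0.5, -0.2]
width: 65.1
```

Request:
servo_tool --plan '[0,0,0,-0.5,0,0,6.5,0,0,0,-1,0,0,6.5,0,0,0,-1.5,0,0,6.5,0,0,0,-2,0,0,6.5,0,0,0,-2.3,0,0,6.5]'

```text
t: 14.52
tcp_pos: [573.7, -255.9, 90.8]
tcp_rot: [-2.07, -1.997, -0.366]
wrist_force: [-0.1, 0.6, -0.7]
width: 65.0
```

```bash
python3 - <<'E'
from h import *
to(sl(-108,-3,6),tilt(20))
E
```

```text
t 14.53 tcp [ 573.7 -255.9   90.8] w 65.0 F [-0.1  0.6 -0.7]
turn [-0.    -0.001  0.   ] shift [-0.95  0.02  0.12]
```

Request:
servo_tool --plan '[0,0,0,-0.2,0,0,6.5,0,0,0,-0.4,0,0,6.5,0,0,0,-0.6,0,0,6.5,0,0,0,-0.8,0,0,6.5,0,0,0,-0.8,0,0,6.5]'

```text
t: 15.15
tcp_pos: [573.4, -263.0, 88.2]
tcp_rot: [-2.07, -1.996, -0.367]
wrist_force: [0.6, 2.9, 2.0]
width: 64.8
```

```bash
python3 - <<'E'
from h import *
to(sl(-108,-3,6),tilt(20))
d2=snap("scene");d=snap("wrist")
z=lambda i,w,h:cv2.resize(i,(w,h),interpolation=cv2.INTER_CUBIC)
o=np.hstack([z(d2["pixels"][245:395,145:305,::-1],560,525),z(d["pixels"][:,:,::-1],240,180).repeat(3,0)[:525] if 0 else cv2.copyMakeBorder(z(d["pixels"][:,:,::-1],240,180),0,345,0,0,cv2.BORDER_CONSTANT)]); cv2.imwrite("pics/c8.png",o)
E
```

```text
t 15.15 tcp [ 573.4 -263.    88.2] w 64.8 F [0.6 2.9 2. ]
turn [ 0.    -0.002 -0.   ] shift [-0.19  0.02  0.13]
```

View pics/c8.png

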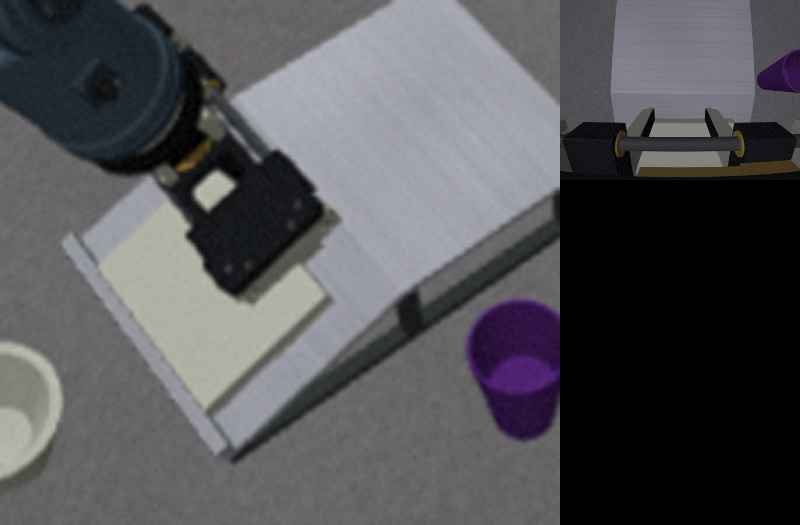

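The slab lies on the slope next to the ledge, square and roughly centred. Its lower corners are at crop (98,262) and (210,412), with the ledge running from (72,240) to (225,445). I'll press gently until the ledge pushes back.

Request:
servo_tool --plan '[0,0,0,-0.1,0,0,6.5,0,0,0,-0.2,0,0,6.5,0,0,0,-0.3,0,0,6.5,0,0,0,-0.3,0,0,6.5,0,0,0,-0.3,0,0,6.5]'

```text
t: 15.88
tcp_pos: [573.5, -263.2, 88.1]
tcp_rot: [-2.066, -1.995, -0.371]
wrist_force: [1.2, 10.7, 6.9]
width: 64.7
```

The fingers stalled at 12.7 N without moving, so the slab is home. I'm backing off and going clear.

Request:
servo_tool --plan '[0,0,0,0.4,0,0,6.5,0,0,0,1,0,-0.3,6.5,0,0,0,2,0,-2,6.5,0,0,0,4,0,-6,6.5,0,0,0,8,0,-10,6.5]'

```text
t: 16.5
tcp_pos: [574.4, -226.4, 210.0]
tcp_rot: [-2.072, -1.995, -0.365]
wrist_force: [1.2, -0.0, 1.1]
width: 65.1
```

Request:
servo_tool --plan '[0,0,0,5,0,-2,6.5,0,0,0,10,-2,-4,6.5,0,0,0,15,-6,-6,6.5,0,0,0,18,-10,-6,6.5,0,0,0,18,-15,-6,6.5]'

```text
t: 17.12
tcp_pos: [429.2, -70.1, 329.1]
tcp_rot: [-2.07, -2.004, -0.367]
wrist_force: [0.2, -0.9, -0.1]
width: 64.9
```

```bash
python3 - <<'E'
from h import *
np.set_printoptions(precision=1,suppress=True)
print(r.state()["tcp_pos"],r.state()["wrist_force"])
d2=snap("scene");d3=snap("top")
z=lambda i:cv2.resize(i,(400,300),interpolation=cv2.INTER_CUBIC)
cv2.imwrite("pics/c9.png",np.vstack([np.hstack([z(d2["pixels"][250:385,150:330,::-1]),z(d3["pixels"][195:315,350:510,::-1])]),np.hstack([z(d2["pixels"][130:230,330:463,::-1]),z(d3["pixels"][215:315,150:283,::-1])])]))
px=d3["pixels"].astype(int)
m=((px[:,:,0]>px[:,:,2]+3)&(px[:,:,1]>120)).astype(np.uint8)*255; m[:,:350]=0;m[:,470:]=0;m[:200]=0;m[300:]=0
m=cv2.morphologyEx(m,cv2.MORPH_OPEN,np.ones((3,3)))
c=max(cv2.findContours(m,0,2)[0],key=cv2.contourArea);b=cv2.boxPoints(cv2.minAreaRect(c))
print(b)
# intersect with the slab's top plane: n.(X-p0)=0
n=-tilt(20)[:,2]; p0=sl(0,0,15); t=np.radians(20); ux=dh*np.cos(t)-np.array([0,0,np.sin(t)])
for u,v in b:
    k=ray(d3,u,v); X=d3["P"]+k*(n@(p0-d3["P"]))/(n@k); print("slope x %.1f y %.1f"%(ux@(X-sl(0,0,0)),la@(X-sl(0,0,0))))
E
```

```text
[429.2 -70.1 329.1] [ 0.2 -0.9 -0.1]
[[429.7 275.5]
 [431.7 229.6]
 [463.  230.9]
 [461.  276.9]]
slope x -107.7 y -59.5
slope x -106.9 y 63.9
slope x -5.8 y 67.4
slope x -7.2 y -59.7
```

View pics/c9.png

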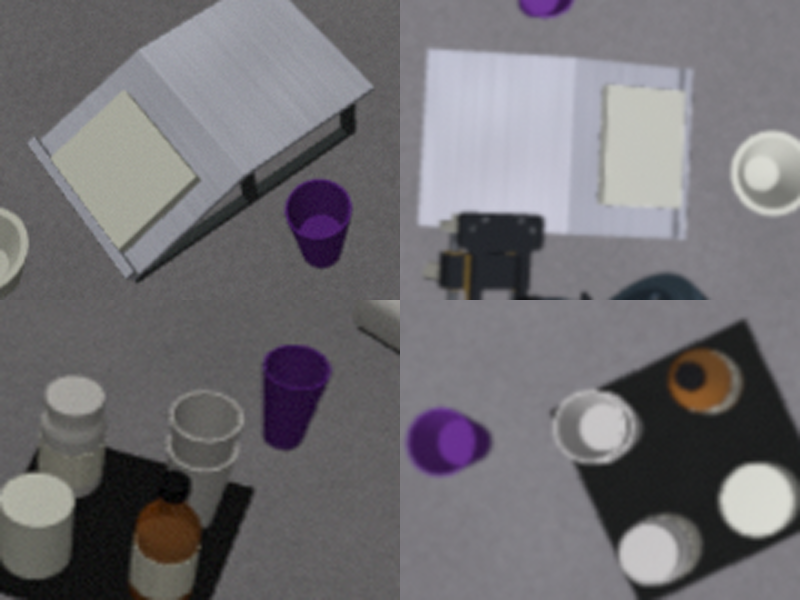

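The slab's lower edge lies along the ledge, at top crop column about 684. It measures square within about 0.015 rad and 3 mm off the midline. The cups are upright and concentric at (205,415) and (203,450), the bystanders have not moved, and the arm is clear.

```bash
python3 -c "
from h import *
print(r.state()['t'],r.state()['qvel'].round(3)); print(r.job_done())"
```

```text
17.225 [ 0.012  0.073 -0.078  0.033 -0.049  0.044]
the job is handed in; nothing more can be done
None
```

I nested the white cup from the slab in the matching white cup on the mat, then pushed the slab over the crest and down the slope to the ledge. I handed the job in at 17.2 s, with the arm clear of everything.

- **Cups:** The held cup met resistance at about 5 N at the expected depth, and I released it there. In the last pictures the two cups are upright and concentric, and the bench cup, jar, bottle, tub and mortar show no visible movement.
- **Slab:** The fingers stalled at 12.7 N with the slab against the ledge. The last top view puts it square within about 0.015 rad and about 3 mm off the midline.
- **Check that disagreed:** That same view, read from my estimated stand position, put the slab's lower edge 6–7 mm short of the ledge and its upper edge at about -107 mm instead of -100 mm. I put this down to a few millimetres of error in the stand position and mask edges. The stall and the visible contact along the ledge both say it is home.
- **Arm at hand-in:** The arm was still settling slightly, with joint speeds up to 0.08 rad/s, well clear of all objects.

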